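# Open the sprung lid of the wide slide chamber

### The job

Two slide chambers with spring-loaded lids stand on the microscope bench, one wide and one narrow. On the wide one, press down the release tab at its front so that the lid springs up half open, then push the lid all the way open, back past upright until it leans against its stop. Only press and push: do not lift, tip or shove the chamber, leave the narrow chamber shut, and leave everything else standing where it is.

Things in the scene. Friction and masses are not known exactly. Their poses are not given: they have to be found in the camera images.
- wide_box: Wide slide chamber: white box 150 mm wide, 115 mm front to back, 60 mm high, about 1.9 kg, loose on the bench; flat grey lid 6 mm thick on top. Its 8 mm base plate juts out 50 mm in front. Origin on the underside, 55 mm behind the box's front face; -x points out of the front (release tab side), +x to the hinge side, y along the width, z up.
- narrow_box: Narrow slide chamber: white box 90 mm wide, 115 mm front to back, 60 mm high, about 1.5 kg, loose on the bench; flat grey lid 6 mm thick on top. Its 8 mm base plate juts out 50 mm in front. Origin on the underside, 55 mm behind the box's front face; -x points out of the front (release tab side), +x to the hinge side, y along the width, z up. Same build.
- wide_tab_pad (a point): Press here: top of the wide chamber's steel release tab, a level ledge 40 mm wide at the middle of the front. Point 44 mm in front of the front face (tab's outer end: 58 mm), 39 mm above the bench. At its inner end an upright hook (30 mm wide, top 73 mm above the bench) holds the lid; its outer face is 28 mm behind this point and leans out 11 mm as the tab goes down.
- wide_tab (a joint): Angle of the release tab (rad): 0 at rest, 0.3 fully down. It pivots about a pin at the box's front, 39 mm from the press point, so pressing straight down by about 12 mm at the press point bottoms it; the lid is let go from about 0.17 rad (7 mm). It needs 2 to 4 N and springs back when let go.
- wide_hinge (a point): Middle of the wide lid's hinge line (fixed to the box), 50 mm behind the box's origin and 63 mm above its underside. The hinge runs along the box's y axis.
- wide_lid_edge (a point): Middle of the wide lid's free front edge, at the tip of its catch lip, half-way through the thickness, 112 mm from the hinge line.
- wide_lid (a joint): Opening angle of the wide lid (rad): 0 shut, 1.57 upright, 1.85 open against its stop; rotates up and back about the hinge. Once released, a spring leaf lifts it to about 0.95 and holds it there (front edge about 154 mm above the bench). Above that it is free, pushed with 1 to 2 N; it falls back to 0.95 if left short of upright, and past upright may rest short of the stop unless pushed on.
- narrow_lid (a joint): Opening angle of the narrow chamber's lid (rad): 0 shut. Stays at 0 unless its own tab is pressed.
- oil_bottle: Bystander: small amber bottle, 34 mm across, 75 mm high. Origin at the centre of its underside.
- slide_case: Bystander: white plastic case lying flat, 85 x 35 x 28 mm. Origin at the centre of its underside.
- joystick: Bystander: white control box 80 x 110 x 38 mm with a black stick, 96 mm high in all. Origin at the centre of its underside.
- dish: Bystander: clear round dish with a pale cover, 90 mm across, 16 mm high. Origin at the centre of its underside.
Not all that is in view belongs to the job. What is shaped like the wide_box but orange is not meant.

How it is judged:
On the way, in this order (a step that is already met when the one before it is completed fails the run):
1. the tab is pressed and the wide lid has sprung up (value of joint wide_lid above 0.75 rad), for 0.2 s.
2. the wide lid is pushed fully open (value of joint wide_lid above 1.7 rad), for 0.2 s.
At the end, for the whole second after the job is handed in: The wide lid is open beyond 1.7 rad (its stop is at 1.85) and at rest, its tab has sprung back (below 0.06 rad), the wide chamber stands level within 30 mm of where it was, the narrow lid is shut and the narrow chamber and all bystanders are within 20 mm of where they were (value of joint wide_lid above 1.7 rad and velocity of joint wide_lid between -0.1 and 0.1 rad/s and value of joint wide_tab below 0.06 rad and distance of wide_box from where it was at the start of the episode below 0.03 m and angle between wide_box's own z axis and vertical below 0.08 rad and distance of each of narrow_box, oil_bottle, slide_case, joystick, dish from where it was at the start of the episode below 0.02 m and value of joint narrow_lid below 0.05 rad); the robot touches nothing.
It fails at once if the wide chamber is lifted, tipped or shoved more than 30 mm (distance of wide_box from where it was at the start of the episode above 0.03 m or angle between wide_box's own z axis and vertical above 0.12 rad or height (world z) of wide_box above 0.01 m).
It fails at once if the narrow chamber is opened or moved more than 20 mm (value of joint narrow_lid above 0.1 rad or distance of narrow_box from where it was at the start of the episode above 0.02 m).
It fails at once if a bystander is moved more than 20 mm (distance of any of oil_bottle, slide_case, joystick, dish from where it was at the start of the episode above 0.02 m).
It also fails if it takes over 35 s, if anything falls off the work surface, if the arm or the gripper's body presses on something with over 40 N, if the wrist force passes 120 N, or if a joint passes its speed limit or range.

### The arm

A 7-joint arm with a two-finger parallel gripper is mounted at the origin on the work surface. World frame = base frame: x ahead of the robot, y to its left, z up, the work surface at z = 0. Lengths are in m, angles in rad, forces in N, time in s.
With the tool pointing down it reaches from about 0.4 to 0.85 m from the base axis. Payload 4.5 kg.
Tool frame: the origin (TCP) lies on the centre line of the jaws, within the pads' length; the fingertips stand 14 mm ahead of it and the grasp point (between the pads) lies 5 mm behind it (nose_length is the distance from the TCP to the fingertips, in m); x points along the fingers, y is the direction in which the jaws open and shut, and the axes are right-handed (so a half turn about x gives the same grasp; the last joint's range is limited). The gripper opens to 88 mm and grips with 3 to 60 N. Pads are 18 mm wide; open, the fingers measure 123 mm over their backs; the gripper's body (75 mm by 187 mm) begins 45 mm behind the grasp point.
Start: joints at [-1.173, 0.689, -0.195, 1.565, 0.157, 0.902, -0.215], TCP at [0.222, 0.584, 0.253] pointing down, gripper open.
Joint ranges: [-3.01, 3.01], [-0.46, 2.08], [-1.47, 1.51], [0.13, 2.56], [-1, 4.14], [0.04, 2.09], [-2.66, 2.66]. Speed limits (rad/s): [2.57, 2.57, 3.14, 3.14, 3.14, 3.14, 3.14].

### API

Orientations are given as a unit quaternion [x, y, z, w].
In Python, from plant import get_state, snapshot, camera_params, finish_job, boxes_of, silhouettes, spot_point, nose_length gives the robot as it stands.
- The arm moves only by the tool apply_moves, never from a script. Its arguments are lists of equal length, an entry for each row: "delta_pos": the shift along the tool's x, y, z in cm, a list of three; "yaw": the turn about the tool's x in rad; "gripper": the opening in per cent of the stroke, from 0 (shut) to 100 (fully open). A call has 1 to 10 rows; each row is the pose to reach, as a shift and turn from the pose measured when the call began, along the tool's axes at that moment; what a row does not reach only later rows make up. A row lasts 1/12 s, in which the tool goes at most 41.7 mm and 7.16 degrees, less where a joint would pass 70% of its speed; a pose out of reach is approached as far as the arm can. A call with a gripper value outside its range is refused whole. The fingers move at their own pace and stop on an object; "force" is the grip in N (left out, the last holds). Time passes only in rows, so rows that repeat a pose let the fingers close. It gives the time, the measured TCP pose, the force and the opening at its end, in the units of the state.
- get_state(): the state, without advancing time (a new reading comes with each control period).
- snapshot(name): name is "scene" or "top" or "wrist"; returns the picture (420x560x3 uint8, red, green, blue); there is no depth.
- camera_params(name): a dict with "fovy" (degrees; the focal length in pixels is half the picture's height over the tangent of half this angle, whatever the lens; pixels are square), "cx", "cy" (the principal point, pixels), "position" and "orientation" of the camera in the world. Camera axes: x right, y down, z forward; pixel columns grow to the right and rows downward; lengths in m; the calibration is good to about 2 mm. A picture is of the moment at which its call begins: read the wrist's pose just before it. camera_params takes no time and is no camera call; for the wrist camera it gives the pose at the moment of the call.
- finish_job(): hands the job in, once; it reports no verdict.
Trained networks look in the newest picture that a camera, given by its name, has taken for a name from the list of things; names that differ only in an ending like _2 or _b are one class to them, and where a whole thing is asked for, a point or a joint stands for the part that bears it (a point fixed in the world has none). Each returns a list of dicts, best first, with "score" (0 to 1); they miss things now and then, are a little off and sometimes report something else, mostly with a low value. They report only what shows in the picture. A call takes as long as a camera call. They do not tell look-alikes from the thing itself.
- boxes_of(thing, camera): "bbox" ([left, top, width, height] in pixels, round what is visible of it).
- silhouettes(thing, camera): "mask" (420x560 bool, what is visible of it) and "bbox" ([left, top, width, height] in pixels, round what is visible of it).
- spot_point(thing, camera): "pixel" ([column, row] in pixels: a listed point, or the origin of a listed thing).
The state is a dict: "clock": time; "q": joint angles; "qd": joint speeds; "joint_torque": joint torques, N m; "tool_pos": TCP position; "eef_rot": TCP orientation; "contact_force": force on the tool from outside, world axes, zero at the start; "moment": the same for the moment, N m; "opening": opening from 0.0 (shut) to 1.0 (fully open).
Only numpy, scipy, OpenCV 4.12 (cv2) and the standard library are available. Lean on these libraries where they do the work, as an engineer would, in place of code of your own. Each camera call takes 0.05 s, during which the arm holds its last target.

## Working session

There is one attempt and no reset: what is moved stays moved. The work goes in short steps, Python scripts to look and compute and a tool call to move; the robot and the scene stay as the last step left them, time stands still between calls to the robot, and variables do not carry over. Pictures are saved under pics/ and viewed, and the job is handed in when it is done.

Besides the shell and the picture viewer there is one more tool, called after "Call:" in YAML: its name, and indented under it one key for each argument. apply_moves: Moves the arm, as the interface text tells. Its arguments: {"type":"object","properties":{"delta_pos":{"type":"array"},"yaw":{"type":"array"},"gripper":{"type":"array"},"force":{"type":"number"}},"required":["delta_pos","yaw","gripper"]}

```bash
ls; mkdir -p pics; python3 - <<'E'
from plant import *
import cv2
s=get_state();print(s)
for n in("scene","top","wrist"):
    im=snapshot(n);cv2.imwrite(f"pics/{n}0.png",im[:,:,::-1]);print(n,camera_params(n))
    if n!="wrist":
        for t in("wide_box","narrow_box","wide_tab_pad","wide_hinge","wide_lid_edge"):
            print(t,[(r["score"],r["pixel"]) for r in spot_point(t,n)])
print(nose_length if not callable(nose_length) else nose_length(), get_state()["clock"])
E
```

```text
pics
{'clock': 0.0, 'q': array([-1.17318837,  0.68998169, -0.19454005,  1.56634559,  0.15731953,
        0.90249456, -0.21509398]), 'qd': array([6.23181749e-04, 3.64720778e-04, 1.23327907e-03, 1.83769371e-03,
       1.99733755e-04, 2.27454547e-04, 5.66161004e-06]), 'joint_torque': array([ 9.73507522e-04, -5.27576172e+01, -1.26709275e+00, -1.53424680e+01,
       -5.26809145e-02,  6.42286075e-03,  1.72085970e-04]), 'tool_pos': array([0.22221693, 0.58351139, 0.25191169]), 'eef_rot': array([ 0.12723025,  0.69551899, -0.12851892,  0.69537665]), 'contact_force': array([-0.08603364, -0.53853222, -0.33642587]), 'moment': array([-0.01591163, -0.00066457,  0.01320848]), 'opening': 1.004557475532743}
scene {'fovy': 50.228533145720824, 'cx': 274.5839368033212, 'cy': 207.00556876782917, 'position': array([1.34790437, 0.018528  , 0.91744315]), 'orientation': array([ 0.62837842,  0.68283113, -0.27278613, -0.25390931])}
wide_box [(0.83, [205.4, 162.0]), (0.57, [238.2, 227.2]), (0.57, [104.0, 278.0])]
narrow_box [(0.66, [350.4, 232.6]), (0.17, [425.7, 239.3])]
wide_tab_pad [(0.93, [139.1, 260.4]), (0
[... 354 characters left out ...]
.0483874 ,  1.38802894]), 'orientation': array([ 0.72738979, -0.6789016 ,  0.06919195, -0.07217469])}
wide_box [(0.97, [313.3, 210.1]), (0.8, [360.7, 297.8]), (0.77, [417.9, 165.2])]
narrow_box [(0.54, [157.7, 198.5])]
wide_tab_pad [(0.79, [333.2, 284.8]), (0.66, [390.9, 163.2])]
wide_hinge [(0.77, [379.9, 308.0]), (0.77, [438.0, 150.7]), (0.66, [317.4, 190.7]), (0.22, [380.2, 207.1])]
wide_lid_edge [(0.95, [345.9, 285.8]), (0.84, [317.7, 229.1]), (0.67, [400.9, 160.2])]
wrist {'fovy': 69.67505347520142, 'cx': 281.8261020680126, 'cy': 207.42881248569145, 'position': array([0.15311592, 0.60959439, 0.38591544]), 'orientation': array([0.81503066, 0.56151583, 0.08124485, 0.11757664])}
0.014 0.65
```

View pics/scene0.png

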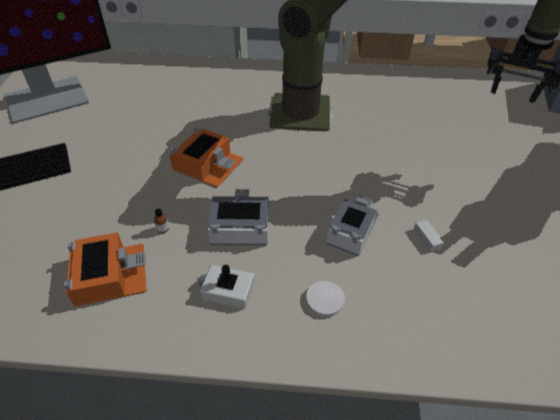

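View pics/top0.png

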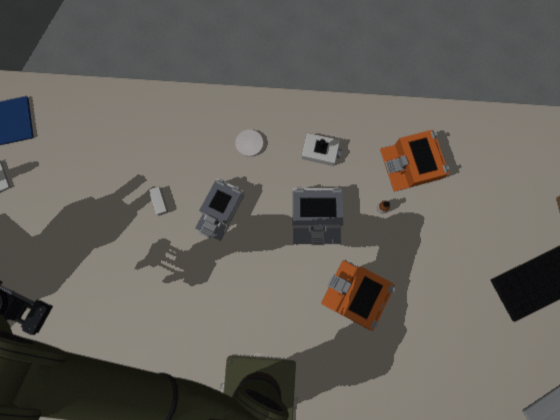

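View pics/wrist0.png

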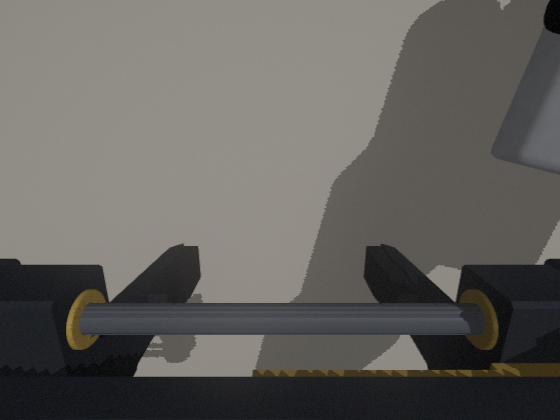

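The wide white chamber is at top (317,215) and scene (239,217). What could be mistaken for it: the orange chambers at top (360,295) and (417,160), and the narrow white one at (218,208). I choose the wide white one and check it in a close crop.

```bash
cat > h.py <<'E'
import numpy as np
from scipy.spatial.transform import Rotation as R
from plant import *
def ray(cam,px):
    c=camera_params(cam);f=210/np.tan(np.radians(c["fovy"]/2))
    d=R.from_quat(c["orientation"]).apply([(px[0]-c["cx"])/f,(px[1]-c["cy"])/f,1.]);return c["position"],d
def atz(cam,px,z):
    p,d=ray(cam,px);return p+d*(z-p[2])/d[2]
def proj(cam,P):
    c=camera_params(cam);f=210/np.tan(np.radians(c["fovy"]/2))
    v=R.from_quat(c["orientation"]).inv().apply(np.atleast_2d(P)-c["position"])
    return v[:,:2]/v[:,2:]*f+[c["cx"],c["cy"]]
E
python3 - <<'E'
from h import *
import cv2
print("hinge",atz("top",(317.4,190.7),.063),"edge",atz("top",(317.7,229.1),.063),"org",atz("top",(313.3,210.1),0), "edge scene",atz("scene",(240.5,193.5),.063),"pad scene",atz("scene",(242.6,191.5),.039))
im=cv2.imread("pics/top0.png")[170:260,270:365];cv2.imwrite("pics/topc.png",cv2.resize(im,None,fx=6.3,fy=6.3,interpolation=cv2.INTER_CUBIC))
im=cv2.imread("pics/scene0.png")[175:255,195:285];cv2.imwrite("pics/scenec.png",cv2.resize(im,None,fx=7,fy=7,interpolation=cv2.INTER_CUBIC))
E
```

```text
hinge [ 0.60896652 -0.13546103  0.063     ] edge [ 0.49026387 -0.14267672  0.063     ] org [ 0.56077126 -0.12997404  0.        ] edge scene [ 0.48932007 -0.14112457  0.063     ] pad scene [ 0.45676    -0.14080906  0.039     ]
```

View pics/topc.png

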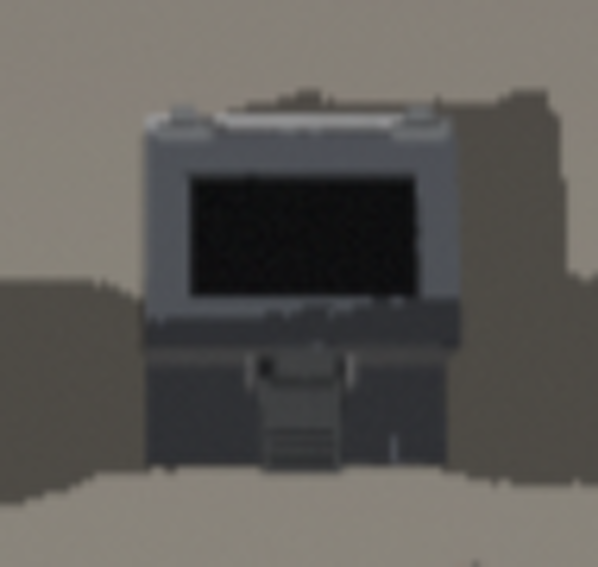

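View pics/scenec.png

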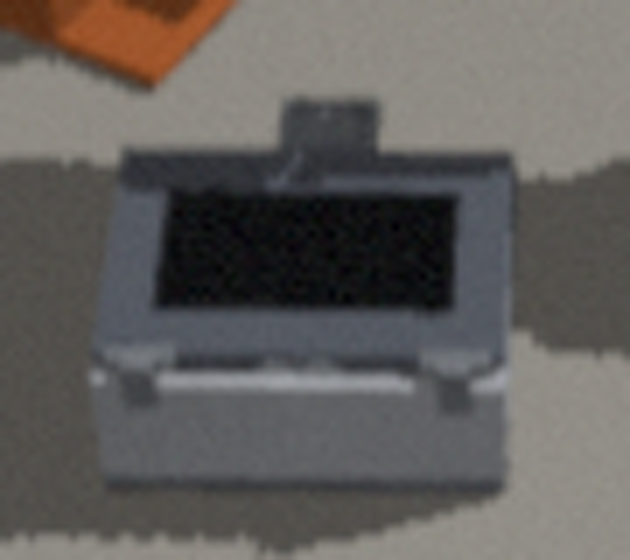

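```bash
python3 - <<'E'
from h import *
from scipy.optimize import least_squares
top=lambda u,v:(270+(u+.5)/6.3-.5,170+(v+.5)/6.3-.5)
sc=lambda u,v:(195+(u+.5)/7-.5,175+(v+.5)/7-.5)
obs=[("top",top(147,465),(-.105,.075,.008)),("top",top(446,466),(-.105,-.075,.008)),("top",top(264,470),(-.113,.02,.039)),("top",top(340,470),(-.113,-.02,.039)),
("scene",sc(107,487),(.06,-.075,0)),("scene",sc(503,487),(.06,.075,0)),("scene",sc(286,99),(-.113,-.02,.039)),("scene",sc(378,99),(-.113,.02,.039))]
def W(p,q): 
    c,s=np.cos(p[2]),np.sin(p[2]);return [p[0]+c*q[0]-s*q[1],p[1]+s*q[0]+c*q[1],q[2]]
f=lambda p:np.concatenate([(proj(a,W(p,q))[0]-b) for a,b,q in obs])
r=least_squares(f,[.55,-.14,0],loss="soft_l1");print(r.x);print(f(r.x).reshape(-1,2).round(1))
for n,q in dict(pad=(-.099,0,.039),hinge=(.05,0,.063),edge=(-.062,0,.063)).items(): print(n,np.round(W(r.x,q),4))
T=R.from_quat(get_state()["eef_rot"]);print(T.as_matrix().round(3))
pad=np.array(W(r.x,(-.099,0,.039)));
E
```

```text
[ 0.55838272 -0.1375291   0.07036691]
[[-0.6  0.2]
 [ 0.1 -0. ]
 [-0.9  0.7]
 [ 0.2  0.7]
 [-0.4  0.8]
 [ 0.3  1.4]
 [-1.  -0.1]
 [-0.   0. ]]
pad [ 0.4596 -0.1445  0.039 ]
hinge [ 0.6083 -0.134   0.063 ]
edge [ 0.4965 -0.1419  0.063 ]
[[ 0.     0.356  0.935]
 [ 0.     0.935 -0.356]
 [-1.     0.    -0.   ]]
```

Pose fit has residuals of 1.4 px or less: pad at (0.460, -0.1445), yaw 0.07, front facing the robot. I'll close the fingers and go above a press point 6 mm outward of the pad.

Call:
apply_moves:
  delta_pos:
    - [2, -30, 23.8]
    - [2, -30, 23.8]
    - [2, -30, 23.8]
    - [2, -30, 23.8]
    - [4, -59.9, 47.6]
    - [4, -59.9, 47.6]
    - [4, -59.9, 47.6]
    - [4, -59.9, 47.6]
    - [4, -59.9, 47.6]
    - [4, -59.9, 47.6]
  yaw: [-0.1, -0.2, -0.3, -0.434, -0.434, -0.434, -0.434, -0.434, -0.434, -0.434]
  gripper: [0, 0, 0, 0, 0, 0, 0, 0, 0, 0]
  force: 20

```text
clock: 1.48
tool_pos: [0.3488, 0.1859, 0.2312]
eef_rot: [-0.025, 0.706, 0.025, 0.707]
contact_force: [0.6, -0.5, -0.5]
opening: 0.269
```

Call:
apply_moves:
  delta_pos:
    - [2, -33.7, 8.1]
    - [3, -33.7, 8.1]
    - [4, -33.7, 8.1]
    - [5, -33.7, 8.1]
    - [6, -33.7, 8.1]
    - [7, -33.7, 8.1]
    - [8, -33.7, 8.1]
    - [8, -33.7, 8.1]
    - [8, -33.7, 8.1]
    - [8, -33.7, 8.1]
  yaw: [0, 0, 0, 0, 0, 0, 0, 0, 0, 0]
  gripper: [0, 0, 0, 0, 0, 0, 0, 0, 0, 0]

```text
clock: 2.32
tool_pos: [0.4538, -0.151, 0.1493]
eef_rot: [-0.022, 0.707, 0.021, 0.707]
contact_force: [-0.6, -0.2, 0.3]
opening: 0.005
```

```bash
python3 - <<'E'
from h import *
import cv2
s=get_state();print(s["tool_pos"],s["opening"],s["contact_force"],R.from_quat(s["eef_rot"]).as_matrix().round(3))
im=snapshot("wrist");cv2.imwrite("pics/wrist1.png",im[:,:,::-1])
p=[(r["score"],r["pixel"]) for r in spot_point("wide_tab_pad","wrist")];print(p)
for sc,q in p: print(atz("wrist",q,.039))
print("expected pad px",proj("wrist",[.4596,-.1445,.039]))
E
```

```text
[ 0.45376274 -0.15100323  0.14926593] 0.005006404482868124 [-0.63116738 -0.24724706  0.34144998] [[-0.    -0.061  0.998]
 [-0.002  0.998  0.061]
 [-1.    -0.002 -0.   ]]
[(0.84, [220.8, 54.2]), (0.58, [287.7, 216.2])]
[ 0.33751577 -0.19835588  0.039     ]
[ 0.45921252 -0.14009762  0.039     ]
expected pad px [[282.52396572 216.30173862]]
```

View pics/wrist1.png

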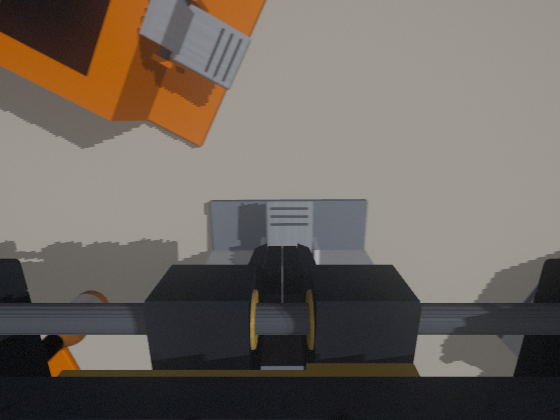

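```bash
python3 - <<'E'
from h import *
for q in((267,201),(312,201),(289.5,201)): print(atz("wrist",q,.039))
for q in((211,200),(365,199)): print(atz("wrist",q,.008))
E
```

```text
[ 0.44696975 -0.15844917  0.039     ]
[ 0.44442799 -0.1206874   0.039     ]
[ 0.44569904 -0.13957083  0.039     ]
[ 0.45809681 -0.21230912  0.008     ]
[ 0.44733367 -0.06700493  0.008     ]
```

Call:
apply_moves:
  delta_pos:
    - [2, 0.9, 0]
    - [5, 0.9, 0]
    - [7, 0.9, 0]
    - [8.8, 0.9, 0]
    - [8.8, 0.9, 0]
    - [8.8, 0.9, 0]
  yaw: [0, 0, 0, 0, 0, 0]
  gripper: [0, 0, 0, 0, 0, 0]

```text
clock: 2.92
tool_pos: [0.4528, -0.1344, 0.063]
eef_rot: [-0.025, 0.707, 0.026, 0.707]
contact_force: [0.3, 0.0, 0.3]
opening: 0.003
```

```bash
python3 - <<'E'
from h import *
import cv2
s=get_state();print(s["tool_pos"],s["contact_force"])
a=snapshot("wrist");b=snapshot("scene")
b=cv2.resize(b[150:255,180:300],None,fx=4,fy=4);a=a[:,:]
cv2.imwrite("pics/s2.png",b[:,:,::-1]);cv2.imwrite("pics/w2.png",a[150:350,150:430,::-1])
E
```

```text
[ 0.45275941 -0.13440353  0.06297953] [0.26656991 0.03913339 0.34577016]
```

View pics/s2.png

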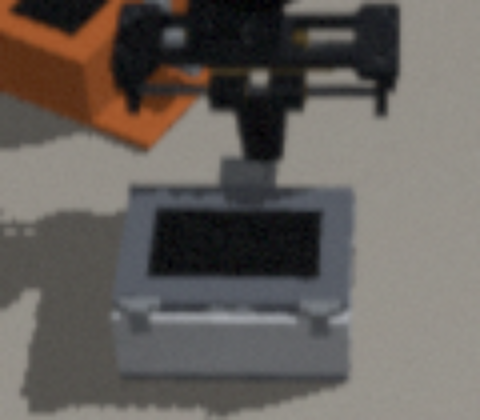

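View pics/w2.png

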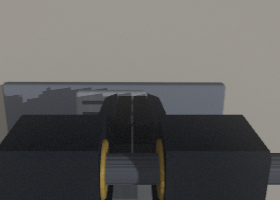

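Fingers are about 10 mm to the +y side of the tab: the wrist crop shows the tab centre at column 112 and the finger seam at 132. The first fit (y = -0.1445) was right, so I shift back.

Call:
apply_moves:
  delta_pos:
    - [0, -1.0, 0]
    - [0, -1.0, 0]
    - [0, -1.0, 0]
    - [0, -1.0, 0]
  yaw: [0, 0, 0, 0]
  gripper: [0, 0, 0, 0]

```text
clock: 3.35
tool_pos: [0.4546, -0.1451, 0.0647]
eef_rot: [-0.024, 0.705, 0.025, 0.708]
contact_force: [1.2, 0.2, 0.2]
opening: 0.002
```

```bash
python3 - <<'E'
from h import *
import cv2
s=get_state();print(s["tool_pos"],s["contact_force"])
a=snapshot("wrist")
cv2.imwrite("pics/w3.png",cv2.resize(a[200:350,150:430,::-1],None,fx=2,fy=2))
E
```

```text
[ 0.45458476 -0.14512702  0.06470161] [1.16408391 0.20479287 0.2272853 ]
```

View pics/w3.png

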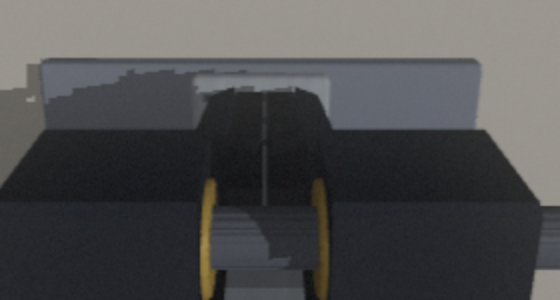

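Centred now (tab centre 262, seam 264). Press.

Call:
apply_moves:
  delta_pos:
    - [0.6, 0, 0]
    - [1.1, 0, 0]
    - [1.5, 0, 0]
    - [1.8, 0, 0]
    - [2.1, 0, 0]
    - [2.3, 0, 0]
    - [2.3, 0, 0]
    - [2.3, 0, 0]
  yaw: [0, 0, 0, 0, 0, 0, 0, 0]
  gripper: [0, 0, 0, 0, 0, 0, 0, 0]

```text
clock: 4.07
tool_pos: [0.4551, -0.1447, 0.0421]
eef_rot: [-0.024, 0.705, 0.025, 0.708]
contact_force: [-0.1, 0.7, 9.6]
opening: 0.004
```

```bash
python3 - <<'E'
from h import *
import cv2
s=get_state();print(s["tool_pos"],s["contact_force"])
b=snapshot("scene");b=cv2.resize(b[150:255,180:300],None,fx=4,fy=4)
cv2.imwrite("pics/s4.png",b[:,:,::-1])
E
```

```text
[ 0.45511979 -0.14469333  0.04206657] [-0.11843742  0.71145092  9.58239584]
```

View pics/s4.png

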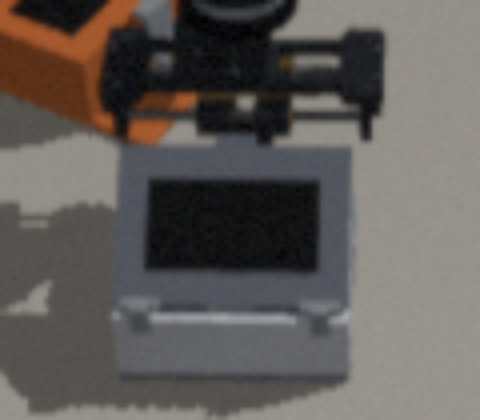

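Call:
apply_moves:
  delta_pos:
    - [0, 0, 0]
    - [0, 0, 0]
    - [0, 0, 0]
  yaw: [0, 0, 0]
  gripper: [0, 0, 0]

```text
clock: 4.37
tool_pos: [0.4551, -0.1447, 0.0423]
eef_rot: [-0.024, 0.705, 0.025, 0.709]
contact_force: [0.1, 0.3, 7.1]
opening: 0.005
```

```bash
python3 - <<'E'
from h import *
import cv2
s=get_state();print(s["tool_pos"],s["contact_force"])
b=snapshot("scene");b=cv2.resize(b[150:255,180:300],None,fx=4,fy=4)
cv2.imwrite("pics/s5.png",b[:,:,::-1])
p=[(.608-.112*np.cos(t),-.137,.063+.112*np.sin(t)) for t in(0,.3,.6,.95)]
print((proj("scene",p)-[180,150])*4)
E
```

```text
[ 0.45511503 -0.14468245  0.04227676] [0.12228285 0.31794652 7.08077359]
[[246.7285067  181.2620507 ]
 [243.2733399  151.02091357]
 [237.89375699 132.79143901]
 [229.5954546  130.05509862]]
```

View pics/s5.png

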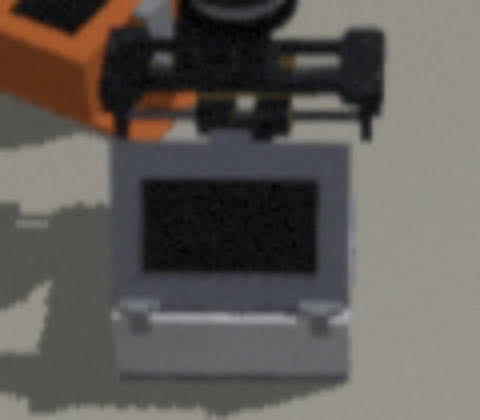

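Call:
apply_moves:
  delta_pos:
    - [0, 0, 0]
    - [0, 0, 0]
    - [0, 0, 0]
    - [0, 0, 0]
    - [0, 0, 0]
    - [0, 0, 0]
    - [0, 0, 0]
  yaw: [0, 0, 0, 0, 0, 0, 0]
  gripper: [0, 0, 0, 0, 0, 0, 0]

```text
clock: 5.0
tool_pos: [0.4551, -0.1447, 0.0424]
eef_rot: [-0.025, 0.705, 0.025, 0.709]
contact_force: [0.1, -0.7, 5.1]
opening: 0.005
```

```bash
python3 - <<'E'
from h import *
import cv2
s=get_state();print(s["tool_pos"],s["contact_force"])
b=snapshot("scene");b=cv2.resize(b[150:255,180:300],None,fx=4,fy=4)
a=snapshot("top");a=cv2.resize(a[165:265,260:380],None,fx=4,fy=4)
cv2.imwrite("pics/s6.png",np.vstack([b,a])[:,:,::-1][:,:])
E
```

```text
[ 0.45508159 -0.14467478  0.04235136] [ 0.12940537 -0.70521615  5.06259959]
```

View pics/s6.png

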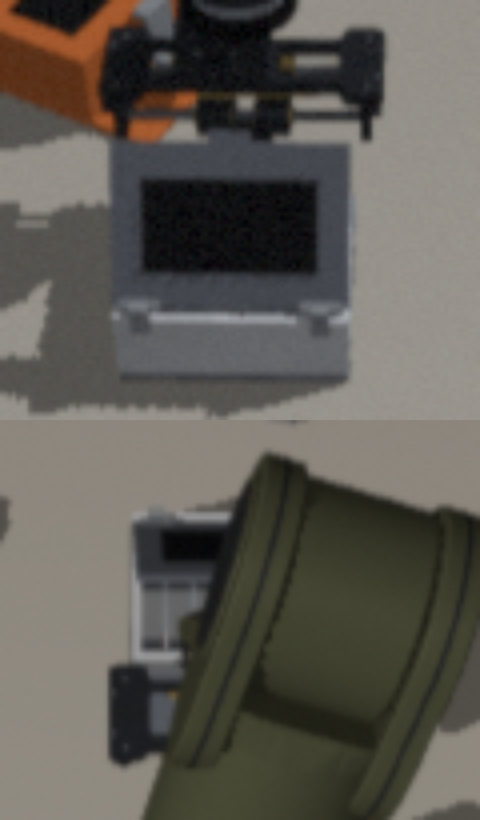

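The lid is up (the slide tray shows in the top view). I raise straight up to free the tab.

Call:
apply_moves:
  delta_pos:
    - [-1.5, 0, 0]
    - [-4, 0, 0]
    - [-7, 0, 0]
    - [-10.2, 0, 0]
    - [-10.2, 0, 0]
    - [-10.2, 0, 0]
    - [-10.2, 0, 0]
  yaw: [0, 0, 0, 0, 0, 0, 0]
  gripper: [0, 0, 0, 0, 0, 0, 0]

```text
clock: 5.68
tool_pos: [0.454, -0.1449, 0.1437]
eef_rot: [-0.024, 0.705, 0.025, 0.708]
contact_force: [-0.9, 0.6, 0.1]
opening: 0.007
```

```bash
python3 - <<'E'
from h import *
import cv2
s=get_state();print(s["tool_pos"],s["contact_force"])
b=snapshot("scene");b=cv2.resize(b[150:255,180:300],None,fx=4,fy=4)
a=snapshot("wrist")
cv2.imwrite("pics/s7.png",b[:,:,::-1]);cv2.imwrite("pics/w7.png",a[:,:,::-1])
E
```

```text
[ 0.453966   -0.14494805  0.14373069] [-0.89084957  0.6198498   0.13931454]
```

View pics/s7.png

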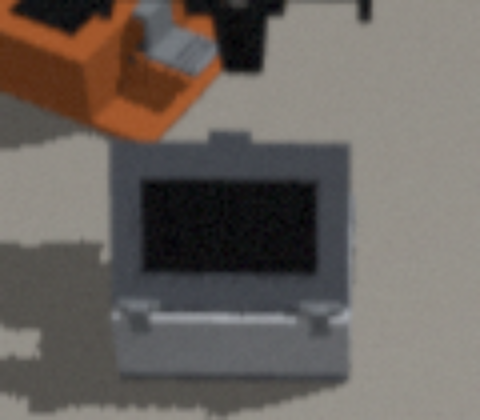

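View pics/w7.png

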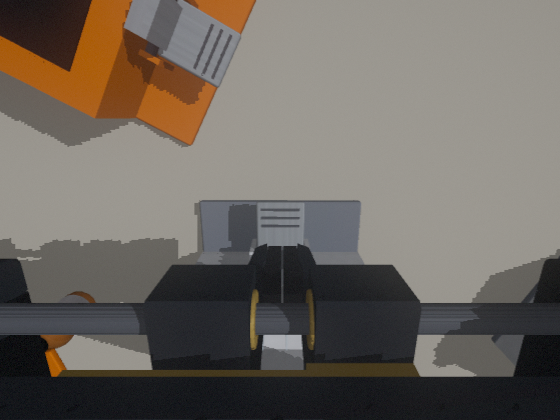

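Tab is free and at rest. Now I push the lid along the chamber's axis.

Call:
apply_moves:
  delta_pos:
    - [0, 0, 3]
    - [0, 0, 6]
    - [0, 0, 8]
    - [0, 0, 9.2]
    - [0, 0, 10]
    - [0, 0, 10.7]
    - [0, 0, 11.4]
    - [0, 0, 12]
    - [0, 0, 12]
    - [0, 0, 12]
  yaw: [0, 0, 0, 0, 0, 0, 0, 0, 0, 0]
  gripper: [0, 0, 0, 0, 0, 0, 0, 0, 0, 0]

```text
clock: 6.62
tool_pos: [0.5731, -0.1363, 0.1433]
eef_rot: [-0.024, 0.706, 0.025, 0.707]
contact_force: [0.3, 0.4, 0.5]
opening: 0.005
```

```bash
python3 - <<'E'
from h import *
import cv2
s=get_state();print(s["tool_pos"],s["contact_force"])
b=snapshot("scene");b=cv2.resize(b[150:255,180:300],None,fx=4,fy=4)
cv2.imwrite("pics/s8.png",b[:,:,::-1])
E
```

```text
[ 0.57314538 -0.13626312  0.14329631] [0.28278823 0.43734868 0.46916303]
```

View pics/s8.png

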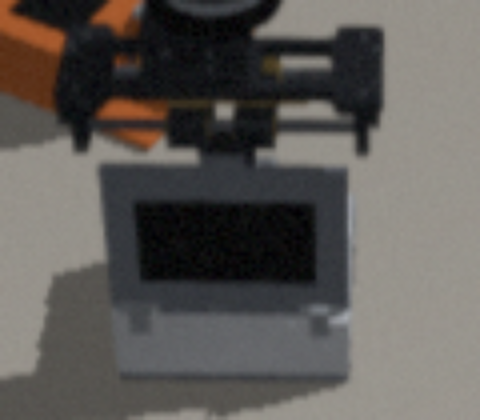

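Call:
apply_moves:
  delta_pos:
    - [0, 0, 0.7]
    - [0, 0, 1.4]
    - [0, 0, 2.0]
    - [0, 0, 2.6]
    - [0, 0, 3.1]
    - [0, 0, 3.6]
    - [0, 0, 4.0]
    - [0, 0, 4.0]
    - [0, 0, 4.0]
  yaw: [0, 0, 0, 0, 0, 0, 0, 0, 0]
  gripper: [0, 0, 0, 0, 0, 0, 0, 0, 0]

```text
clock: 7.42
tool_pos: [0.6128, -0.1335, 0.1433]
eef_rot: [-0.024, 0.706, 0.025, 0.707]
contact_force: [-0.0, 0.1, 0.6]
opening: 0.003
```

```bash
python3 - <<'E'
from h import *
import cv2
s=get_state();print(s["tool_pos"],s["contact_force"])
b=snapshot("scene");b=cv2.resize(b[150:255,180:300],None,fx=4,fy=4)
cv2.imwrite("pics/s9.png",b[:,:,::-1])
p=[(.608-.112*np.cos(t),-.134,.063+.112*np.sin(t)) for t in(1.57,1.7,1.85)]
print((proj("scene",p)-[180,150])*4)
E
```

```text
[ 0.61282069 -0.13345525  0.1433401 ] [-0.03859844  0.06211462  0.61322235]
[[217.3450776  179.77809247]
 [213.87582321 198.36700246]
 [210.13284809 222.63347529]]
```

View pics/s9.png

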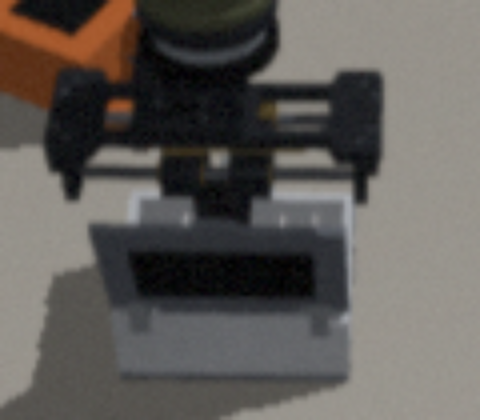

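Lid edge is at row ~222, which is where 1.85 rad projects. I'll nudge gently to confirm the stop.

Call:
apply_moves:
  delta_pos:
    - [0, 0, 0.3]
    - [0, 0, 0.6]
    - [0, 0, 0.8]
    - [0, 0, 0.8]
  yaw: [0, 0, 0, 0]
  gripper: [0, 0, 0, 0]

```text
clock: 7.8
tool_pos: [0.6163, -0.1335, 0.1427]
eef_rot: [-0.025, 0.71, 0.025, 0.704]
contact_force: [-9.7, -0.2, 7.5]
opening: 0.009
```

It is against the stop (9.7 N). Back off and up.

Call:
apply_moves:
  delta_pos:
    - [0, 0, -1]
    - [0, 0, -2.5]
    - [0, 0, -5]
    - [-2, 0, -8]
    - [-5, 0, -12]
    - [-8, 0, -16]
    - [-10, 0, -18]
    - [-10, 0, -18]
    - [-10, 0, -18]
    - [-10, 0, -18]
  yaw: [0, 0, 0, 0, 0, 0, 0, 0, 0, 0]
  gripper: [0, 0, 0, 0, 0, 0, 0, 0, 0, 0]

```text
clock: 8.63
tool_pos: [0.4388, -0.1462, 0.2445]
eef_rot: [-0.025, 0.709, 0.025, 0.704]
contact_force: [0.7, -0.6, -0.2]
opening: 0.007
```

```bash
python3 - <<'E'
from h import *
import cv2
s=get_state();print(s["clock"],s["tool_pos"],s["contact_force"])
b=snapshot("scene");cv2.imwrite("pics/s10f.png",b[:,:,::-1]);b=cv2.resize(b[150:255,180:300],None,fx=4,fy=4)
cv2.imwrite("pics/s10.png",b[:,:,::-1])
E
```

```text
8.6333 [ 0.43879874 -0.14621318  0.24449111] [ 0.68519068 -0.57421344 -0.23074353]
```

View pics/s10.png

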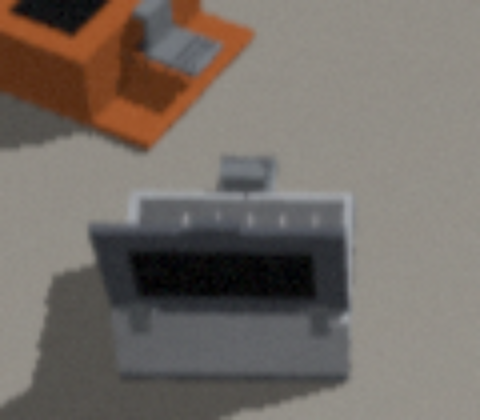

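View pics/s10f.png

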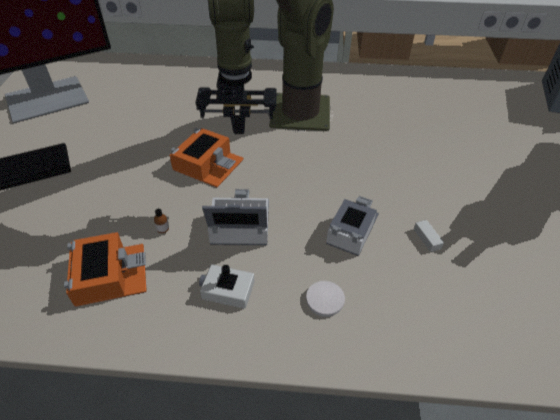

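Lid leans open (edge at row 225 of the crop), the tab is up, the box's back bottom edge is still at row 375 of the crop, everything else is in place and the arm is clear.

```bash
python3 -c "
from plant import *
print(finish_job())"
```

```text
the job is handed in; nothing more can be done
None
```

The wide chamber's lid is fully open against its stop, and I handed the job in at about 8.7 s of the 35 s allowed. `finish_job` reports no verdict.

**What I did:** I pressed the white wide chamber's release tab with closed fingers until the lid sprang up. Then I lifted off so the tab could spring back, pushed the lid back to its stop, and withdrew.

**Last checks:**
- **Lid:** its front edge sat at row 222–225 of the scene crop, where 1.85 rad projects (row 222.6). A final nudge met about 10 N against the stop. I read the angle from the pictures only, not from a sensor.
- **Tab and chamber:** the tab looked back up. The chamber showed no visible shift from its starting place.
- **Rest of the scene:** the narrow chamber looked shut, and it and all bystanders were where they started. The arm was clear, with contact force near zero.

**One disagreement:** a wrist-camera measurement put the tab about 5 mm further to +y than my first fit, and the arm had not settled when I read its pose. The fingers went down about 10 mm to that side without touching anything. The pictures showed it, and I recentred before pressing.

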